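# Raise the bail of the scrap-solder can and hang it on the sprung hanger

### The arm

A 6-joint arm with a two-finger parallel gripper is mounted at the origin on a cart in front of the work surface, level with it; the furniture and walls round the work are solid. World frame = base frame: x ahead of the robot, y to its left, z up, the work surface at z = 0. Lengths are in m, angles in rad, forces in N, time in s.
With the tool pointing down it reaches from about 0.275 to 0.825 m from the base axis. Payload 4.9 kg.
Tool frame: the origin (TCP) lies on the centre line of the jaws, within the pads' length; the fingertips stand 25 mm ahead of it and the grasp point (between the pads) lies 6 mm ahead of it; z points along the fingers, y is the line along which they close (so a half turn about z gives the same grasp; the last joint's range is limited). The gripper opens to 85 mm and grips with 20 to 120 N. Pads are 22 mm wide; open, the fingers measure 114 mm over their backs; the gripper's body (76 mm by 85 mm) begins 54 mm behind the grasp point. The pads swing forward as they close: fully open they stand 13 mm farther back than shut.
Start: joints at [-1.467, 0.326, -0.193, 1.052, 0, 1.437], TCP at [0.13, -0.535, 0.228] pointing down, gripper open.
Joint ranges: [-2.65, 2.65], [-0.97, 1.79], [-1.3, 1.35], [-1.93, 2.1], [-1.47, 1.37], [-3.14, 3.14]. Speed limits (rad/s): [2.57, 2.57, 3.14, 3.14, 3.14, 3.14].

### API

Orientations are given as a rotation vector (axis times angle).
In Python, from plant import * gives the robot as it stands.
- The arm moves only by the shell command python3 -m crank 'ROWS'. ROWS is JSON, one flat list of numbers, 7 for each row, row after row: the opening, from 0 (shut) to 1 (fully open), then the shift along the world's x, y, z in m, then the turn, a rotation vector about the world's x, y, z in rad. A call has exactly 8 rows; each row is the pose to reach, as a shift and turn from the pose commanded when the call began; what a row does not reach only later rows make up. A row lasts 1/8 s, in which the tool goes at most 62.5 mm and 10.7 degrees, less where a joint would pass 70% of its speed; a pose out of reach is approached as far as the arm can. A call with a gripper value outside its range is refused whole. The fingers move at their own pace and stop on an object; the grip force is fixed at half the most. Time passes only in rows, so rows that repeat a pose let the fingers close, or fill a call up. It gives the time, the measured TCP pose, the force, the opening and the grip force at its end, in the units of the state.
- get_obs(): the state, without advancing time (a new reading comes with each control period).
- camera(name): name is "scene" or "top" or "wrist"; returns the picture (480x640x3 uint8, red, green, blue); there is no depth.
- camera_params(name): a dict with "fx", "fy", "cx", "cy" (pixels), "T" (4x4, takes a point from camera to world coordinates). Camera axes: x right, y up, looking along -z (the intrinsics and any distortion apply to the point x, -y, -z); pixel columns grow to the right and rows downward; lengths in m; the calibration is good to about 2 mm. The wrist camera is an equidistant fisheye: a pixel r from the principal point sees the ray r / f radians off the axis. A picture is of the moment at which its call begins: read the wrist's pose just before it. camera_params takes no time and is no camera call; for the wrist camera it gives the pose at the moment of the call.
- job_done(): hands the job in; it is judged then, once.
The state is a dict: "clock": time; "qpos": joint angles; "qvel": joint speeds; "tau": joint torques, N m; "position": TCP position; "tool_rot": TCP orientation; "ft_force": force on the tool from outside, world axes, zero at the start; "ft_torque": the same for the moment, N m; "grip_width": opening from 0.0 (shut) to 1.0 (fully open); "grasp_force": force on a finger pad.
Only numpy, scipy, OpenCV 4.12 (cv2) and the standard library are available. Lean on these libraries where they do the work, as an engineer would, in place of code of your own. Each camera call takes 0.05 s, during which the arm holds its last target. There are 200 camera calls.

### The job

With the scrap-solder can left standing on the bench, raise its folded-down wire bail upright; then carry the can by the bail and hang it from both prongs of the hanger's fork, with the bail bar down in the dips behind the upturned tips. The fork is clamped at a different height each day, so feel for it: let the fork take the weight gently, neither dropping the can nor pressing hard, then let go and leave it hanging still, with the other things on the bench left where they are.

Things in the scene. Friction and masses are not known exactly. Their poses are not given: they have to be found in the camera images.
- can: round bare-steel lidded can, 76 mm across and 70 mm high, 0.38 to 0.63 kg with its bail. Origin: centre of its underside; z up its axis. Loose, stands on the bench. The bail pivots on two ears at its sides, on a line along the can's y axis 64 mm above the origin; raised, the bar is 100 mm above the lid.
- bail (a joint): angle of the wire bail: 0 = upright (straight up the can's axis), positive = leaning to the can's +x side; starts folded down near 1.4 to 1.6 (about level). A light friction hinge: it stays where it is left. Its stops are at -1.65 and 1.65.
- bail_bar (a point): middle of the bail's straight top bar, 105 mm from the pivot line. The bar is 4 mm wire along the can's y axis, 80 mm long between the bends; the legs are 92 mm apart. Its middle carries a black grip sleeve, 11 mm thick, 36 mm long, that spins on the wire: held there, bail and can turn easily about the bar and swing if moved fast. Site y along the bar, z away from the pivot line along the bail.
- stand: fixed hanger: steel base plate 160 x 110 x 12 mm, post 16 mm thick, 290 mm high. Origin: foot of the post on the bench; z up. A fork of two 7 mm round prongs at y = -29 and +29 mm (51 mm clear between them) reaches to the stand's -x side from a grey carriage clamped on the post at an unreported height. The fork is sprung: it sinks about 1 mm per 4 N put on it.
- solder_spool: bystander: spool of solder wire, 63 mm across, 42 mm high; origin centre of the underside
- braid_spool: bystander: small flat bobbin, 41 mm across, 9 mm high; origin centre of the underside
- kapton_roll: bystander: roll of tape lying flat, 60 mm across, 12 mm high; origin centre of the underside
- tweezers_steel: bystander: steel tweezers lying flat, 119 mm long along its y axis, 9 mm high; origin centre of the underside
- under_dips (a point): point on top of the base plate, 12 mm above the bench, straight below the middle of the fork's two dips; axes as the stand's. Dip bottoms are 83 to 92 mm out from the post axis; tips in front rise 22 mm, prongs behind 12 mm. A bar lying in the dips has its middle 206 to 254 mm above the bench, by the clamp. The can is too wide to pass down between the prongs: they must enter from the front between lid and bar.

How it is judged:
By the outcome, as a careful person would: the job done as asked, in the order asked, and still so for the second after the job is handed in, with the robot touching nothing.
It also fails if it takes over 72 s, if anything falls off the work surface, if the arm or the gripper's body presses on something with over 40 N, if the wrist force passes 120 N, or if a joint passes its speed limit or range.

## Working session

There is one attempt and no reset: what is moved stays moved. The work goes in short steps, Python scripts to look and compute and a shell command to move; the robot and the scene stay as the last step left them, time stands still between calls to the robot, and variables do not carry over. Pictures are saved under pics/ and viewed, at most 10 in all, crops included, and the job is handed in when it is done.

```bash
mkdir -p pics; ls
cat > h.py <<'E'
from plant import *
import numpy as np, cv2
from scipy.spatial.transform import Rotation as R
def ray(P,u,v,fish=False):
    x=(u-P["cx"])/P["fx"]; y=(v-P["cy"])/P["fy"]
    if fish:
        r=np.hypot(x,y); d=np.array([x/r*np.sin(r),-y/r*np.sin(r),-np.cos(r)]) if r>1e-9 else np.array([0,0,-1.])
    else: d=np.array([x,-y,-1.])
    T=np.array(P["T"]); return T[:3,3],T[:3,:3]@d
def onz(P,u,v,z,fish=False):
    o,d=ray(P,u,v,fish); return o+d*(z-o[2])/d[2]
def tri(rays):
    A=np.zeros((3,3));b=np.zeros(3)
    for o,d in rays:
        d=d/np.linalg.norm(d);M=np.eye(3)-np.outer(d,d);A+=M;b+=M@o
    return np.linalg.solve(A,b)
def proj(P,p,fish=False):
    T=np.array(P["T"]);c=T[:3,:3].T@(np.array(p)-T[:3,3]);x,y,z=c[0],-c[1],-c[2]
    if fish:
        s=np.hypot(x,y);r=np.arctan2(s,z);return P["cx"]+P["fx"]*r*x/s,P["cy"]+P["fy"]*r*y/s
    return P["cx"]+P["fx"]*x/z,P["cy"]+P["fy"]*y/z
def snap(n,f):
    P=camera_params(n);im=camera(n);cv2.imwrite("pics/"+f,im[:,:,::-1]);return P,im
E
python3 - <<'E'
from h import *
import pickle
for n in ["top","scene"]:
    P,im=snap(n,n+"0.png"); print(n,{k:np.round(v,3).tolist() for k,v in P.items()if k!="name"})
o=get_obs();print(o)
E
```

```text
pics
top {'fx': 473.75, 'fy': 473.75, 'cx': 316.977, 'cy': 231.896, 'T': [[0.013, 0.987, -0.159, 0.334], [-1.0, 0.014, 0.003, -0.028], [0.005, 0.159, 0.987, 1.099], [0.0, 0.0, 0.0, 1.0]]}
scene {'fx': 460.039, 'fy': 460.039, 'cx': 323.837, 'cy': 235.34, 'T': [[-0.766, 0.484, -0.423, 0.114], [-0.643, -0.581, 0.499, 0.389], [-0.004, 0.654, 0.756, 0.8], [0.0, 0.0, 0.0, 1.0]]}
{'clock': 0.1, 'qpos': array([-1.46716901e+00,  3.26870735e-01, -1.93458227e-01,  1.05200229e+00,
        9.86042516e-06,  1.43658923e+00]), 'qvel': array([ 8.96904183e-05, -4.51253193e-04,  2.20581710e-03, -2.20779675e-03,
        2.39251540e-03, -9.96912025e-05]), 'tau': array([ 6.60954101e-04, -4.44242370e+01,  2.63037676e+01,  7.92015111e-03,
       -1.81970613e-04,  3.70355394e-06]), 'position': array([ 0.12953598, -0.53400051,  0.22688935]), 'tool_rot': array([-3.11788196e+00, -3.72527468e-01, -5.23246648e-05]), 'ft_force': array([ 0.22975024, -0.41513382, -0.49407888]), 'ft_torque': array([-0.04131012,  0.03864558, -0.01556353]), 'grasp_force': 0.0, 'grip_width': 1.0005791638426813}
```

View pics/top0.png

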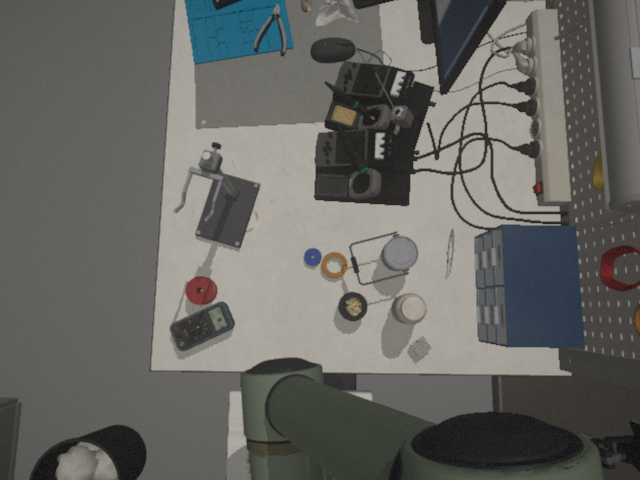

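View pics/scene0.png

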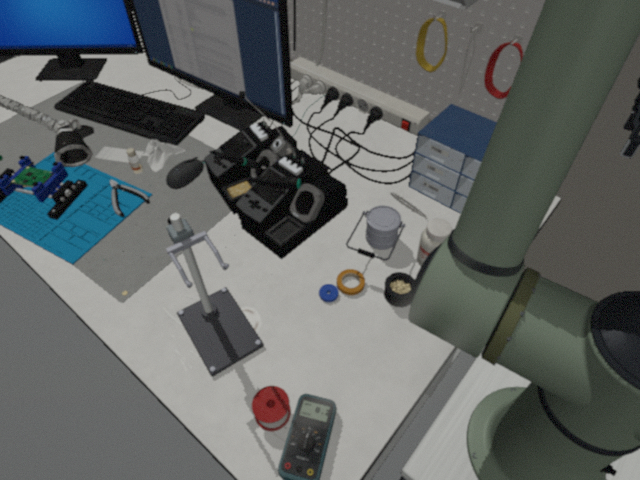

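The top view shows the can lid at about (400,252), with its bail folded to image left and the sleeve at about (354,264). The kapton ring is at (333,264), the braid spool at (313,257) and the stand base at (226,212), with prong tips near (180,210) and (209,219). In the scene view the lid is at about (383,217), the sleeve at (366,253) and the post top at (178,220).

Run:
```python
from h import *
t=cv2.imread("pics/top0.png");s=cv2.imread("pics/scene0.png")
def c(im,x,y,w,h): return cv2.resize(im[y:y+h,x:x+w],(400,300),interpolation=cv2.INTER_CUBIC)
o=np.vstack([np.hstack([c(t,335,220,100,75),c(s,330,190,100,75)]),np.hstack([c(t,165,135,120,90),c(s,155,200,120,90)])])
cv2.imwrite("pics/c1.png",o)
```

```text
(no output)
```

View pics/c1.png

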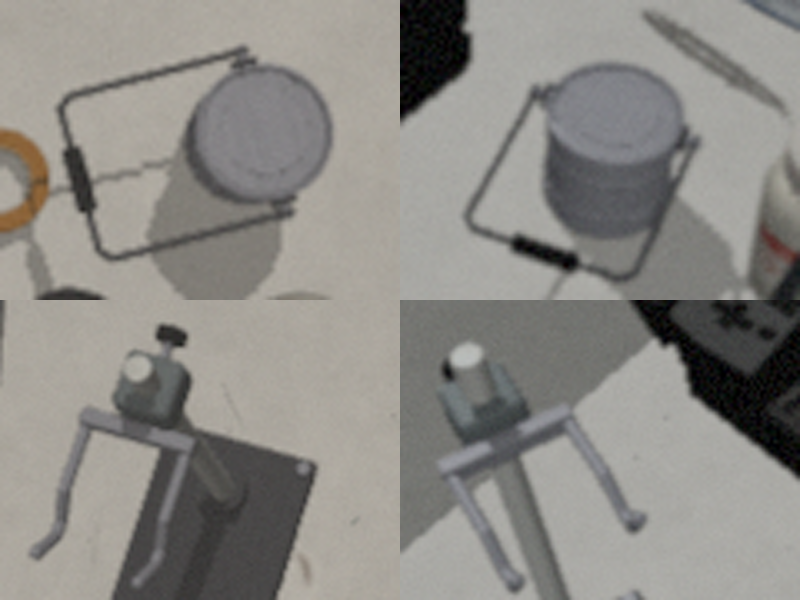

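Run:
```python
from h import *
t=camera_params("top");s=camera_params("scene")
T=lambda a,b:tri([ray(t,*a),ray(s,*b)])
pts={"lid":((400.75,253.25),(383.5,218.75)),"sleeve":((354.75,264.75),(366.25,253)),"cornA":((350,246.25),(347,244.5)),"cornB":((362,284.5),(388,259.5)),
"post":((207,155.4),(175.1,216.8)),"tipL":((177,210.6),(188.6,285.5)),"tipR":((207.3,219.9),(225.8,266.6)),
"barL":((190,161),(167.5,250)),"barR":((222.5,168.5),(206,232.5)),
"kinkL":((183.6,202),(181,272)),"kinkR":((213.5,211),(216,256))}
for k,(a,b) in pts.items():
    p=T(a,b);print(k,p.round(4),[np.round(np.subtract(proj(t,p),a),1),np.round(np.subtract(proj(s,p),b),1)])
print("lidz70",onz(t,400.75,253.25,.07),onz(s,383.5,218.75,.07))
# base plate
im=cv2.imread("pics/top0.png");g=im.max(2);
m=((g<100)&(g>50)).astype(np.uint8);m[:165]=0;m[255:]=0;m[:,:180]=0;m[:,270:]=0
m=cv2.morphologyEx(m,cv2.MORPH_CLOSE,np.ones((9,9)))
c=max(cv2.findContours(m,0,2)[0],key=cv2.contourArea);r=cv2.minAreaRect(c);bp=cv2.boxPoints(r)
q=np.array([onz(t,*p,.012) for p in bp]);print(q.round(4),np.linalg.norm(np.diff(q,axis=0),axis=1),q.mean(0))
# round bystanders
for n,p,z in [("kap",(333,265),.012),("braid",(313,257),.009),("blackcup",(352,306),.05),("bottle",(409,308),.1),("spool",(201,290),.042),("toolboxcorner",(315,203),.05),("drawerTL",(477,232),.1)]: print(n,onz(t,*p,z).round(3))
```

```text
lid [ 0.4555 -0.2156  0.0654] [array([-0.1, -0.2]), array([0.2, 0. ])]
sleeve [ 0.4283 -0.115   0.0647] [array([0. , 0.1]), array([-0.1, -0. ])]
cornA [ 0.4687 -0.1037  0.071 ] [array([-0.1, -0.2]), array([0.3, 0. ])]
cornB [ 0.3855 -0.131   0.0625] [array([0.1, 0.1]), array([-0.1, -0. ])]
post [0.5997 0.1672 0.287 ] [array([-0.1, -0.2]), array([0.3, 0.1])]
tipL [0.5063 0.2251 0.2539] [array([-0.5, -0.6]), array([1. , 0.2])]
tipR [0.4895 0.1687 0.2556] [array([-0.5, -0.6]), array([0.9, 0.2])]
barL [0.5972 0.2042 0.2454] [array([2. , 2.3]), array([-3.6, -0.8])]
barR [0.5822 0.1421 0.2441] [array([2.5, 3.3]), array([-4.7, -1.1])]
kinkL [0.5249 0.2161 0.2595] [array([-2.4, -2.6]), array([4.4, 0.7])]
kinkR [0.5103 0.1621 0.256 ] [array([-2.4, -3. ]), array([4.6, 0.8])]
lidz70 [ 0.45448868 -0.21502175  0.07      ] [ 0.45378747 -0.21156922  0.07      ]
[[0.5127 0.3017 0.012 ]
 [0.6833 0.2602 0.012 ]
 [0.6352 0.1011 0.012 ]
 [0.4668 0.1461 0.012 ]] [0.17557606 0.16618859 0.17432127] [0.57445895 0.2022602  0.012     ]
kap [ 0.432 -0.069  0.012]
braid [ 0.45  -0.023  0.009]
blackcup [ 0.339 -0.11   0.05 ]
bottle [ 0.336 -0.225  0.1  ]
spool [0.37  0.224 0.042]
toolboxcorner [ 0.569 -0.026  0.05 ]
drawerTL [ 0.499 -0.374  0.1  ]
```

The measurements hold together: the prong tips are 59 mm apart, the bar radius is 103 mm and the post top is at 0.287. I'm moving to hover above the sleeve.

```bash
python3 -m crank '[0.6,0.02,0.03,0,0,0,0.01, 0.6,0.05,0.07,0,0,0,0.02, 0.6,0.08,0.115,0,0,0,0.03, 0.6,0.115,0.16,0,0,0,0.04, 0.6,0.15,0.21,0,0,0,0.04, 0.6,0.18,0.255,0,0,0,0.04, 0.6,0.205,0.29,0,0,0,0.04, 0.6,0.22,0.31,0,0,0,0.04]'; python3 -m crank '[0.6,0.025,0.035,-0.005,0,0,0, 0.6,0.05,0.07,-0.02,0,0,0, 0.6,0.07,0.095,-0.035,0,0,0, 0.6,0.078,0.109,-0.045,0,0,0, 0.6,0.078,0.109,-0.05,0,0,0, 0.6,0.078,0.109,-0.05,0,0,0, 0.6,0.078,0.109,-0.05,0,0,0, 0.6,0.078,0.109,-0.05,0,0,0]'
python3 - <<'E'
from h import *
o=get_obs();P,im=snap("wrist","w1.png");print(o["position"],o["tool_rot"],o["qpos"].round(2),R.from_rotvec(o["tool_rot"]).as_matrix().round(3).tolist(),o["clock"],o["ft_force"])
print({k:np.round(v,3).tolist() for k,v in P.items()if k!="name"})
for p in [(.4283,-.115,.066),(.4545,-.214,.07)]:print(proj(P,p,True))
E
```

```text
clock: 1.1
position: [0.3501, -0.2225, 0.2274]
tool_rot: [-3.11, -0.438, 0.0]
ft_force: [0.9, -0.8, -0.7]
grip_width: 0.6
grasp_force: 0.0
clock: 2.1
position: [0.4276, -0.1163, 0.1781]
tool_rot: [3.111, 0.433, 0.001]
ft_force: [-0.1, 0.3, -0.1]
grip_width: 0.6
grasp_force: 0.0
[ 0.42758603 -0.1163025   0.17805118] [3.11110456e+00 4.32708803e-01 1.11331767e-03] [-0.43  0.17 -0.53  0.86 -0.    2.43] [[0.962, 0.273, 0.001], [0.273, -0.962, -0.0], [0.001, 0.001, -1.0]] 2.1 [-0.05567017  0.33303596 -0.10088481]
{'fx': 371.648, 'fy': 371.648, 'cx': 325.146, 'cy': 243.745, 'T': [[0.274, 0.911, 0.308, 0.508], [-0.962, 0.259, 0.088, -0.093], [0.0, -0.32, 0.947, 0.324], [0.0, 0.0, 0.0, 1.0]]}
(np.float64(324.6683884618674), np.float64(237.60590827524712))
(np.float64(460.5810964058285), np.float64(241.87773806230774))
```

View pics/w1.png

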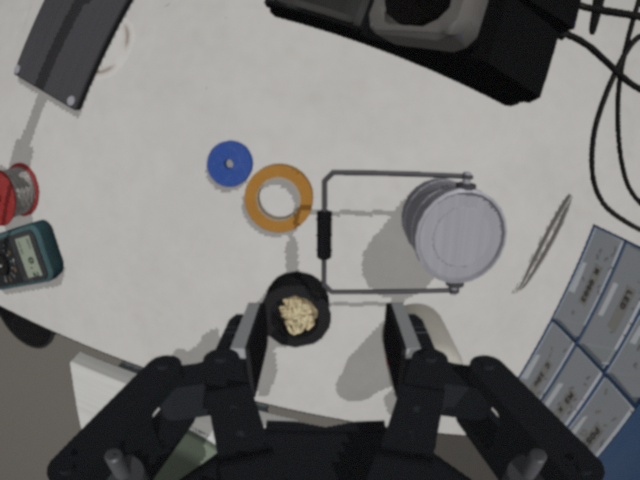

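The wrist view shows the sleeve at (324,234), predicted (324.7,237.6). The bar is parallel to the tool x axis and centred between the fingers, and the lid centre is near (459,234). Next I descend and grip.

```bash
python3 -m crank '[0.45,0.001,0,-0.015,0,0,0, 0.45,0.002,0.001,-0.035,0,0,0, 0.45,0.003,0.0015,-0.055,0,0,0, 0.45,0.003,0.0015,-0.075,0,0,0, 0.45,0.003,0.0015,-0.09,0,0,0, 0.45,0.003,0.0015,-0.101,0,0,0, 0.45,0.003,0.0015,-0.106,0,0,0, 0.45,0.003,0.0015,-0.106,0,0,0]'; python3 -m crank '[0.25,0,0,0,0,0,0, 0.18,0,0,0,0,0,0, 0.14,0,0,0,0,0,0, 0.1,0,0,0,0,0,0, 0.05,0,0,0,0,0,0, 0,0,0,0,0,0,0, 0,0,0,0,0,0,0, 0,0,0,0,0,0,0]'
python3 - <<'E'
from h import *
P,im=snap("wrist","w2.png");print(get_obs()["position"])
E
```

```text
clock: 3.15
position: [0.4306, -0.1141, 0.0716]
tool_rot: [-3.111, -0.435, 0.0]
ft_force: [0.3, -0.9, 0.7]
grip_width: 0.449
grasp_force: 0.0
clock: 4.15
position: [0.4306, -0.114, 0.0716]
tool_rot: [-3.111, -0.435, -0.0]
ft_force: [0.1, -0.4, 0.1]
grip_width: -0.001
grasp_force: 0.0
[ 0.43053594 -0.11402517  0.0715546 ]
```

View pics/w2.png

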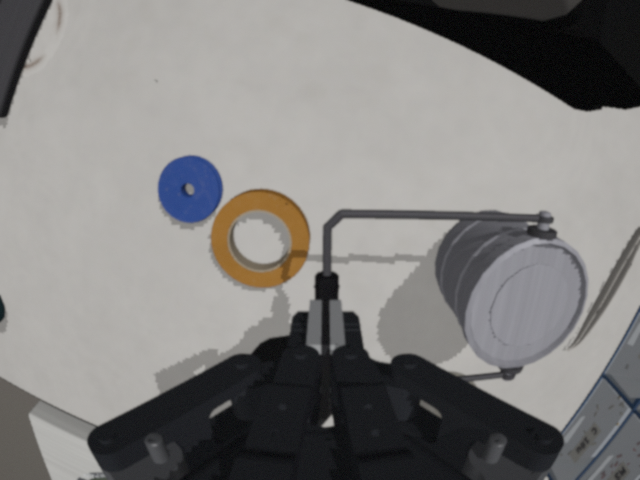

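The fingers shut fully with no force, so the sleeve was missed. It shows just ahead of the pads at (326,285). I'll work out the bar's actual height.

Run:
```python
from h import *
P=camera_params("wrist");o=get_obs()
tx=np.array([.962,.273,0]);ty=np.array([.273,-.962,0]);C=np.array([.4565,-.2155,0])
for n,px,k in [("leg1",(350,213),.046),("leg2",(420,215),.046),("leg3",(500,217),.046),("ear",(545,217),.046),("corner",(328,218),.045),("sleeveend",(326.5,275),.018),("barwire",(326,240),.035)]:
    O,d=ray(P,*px,True);t=(C@tx+k-O@tx)/(d@tx);p=O+t*d;print(n,p.round(4),"tool x,y:",((p-o["position"])@tx).round(4),((p-o["position"])@ty).round(4))
# from stills: sleeve with w1 (hover pose) ray at 324,234 at z values
import numpy as np
t=camera("top");s=camera("scene");cv2.imwrite("pics/t3.png",t[:,:,::-1]);cv2.imwrite("pics/s3.png",s[:,:,::-1])
c=lambda im,x,y:cv2.resize(im[y:y+75,x:x+100,::-1],(400,300),interpolation=cv2.INTER_CUBIC)
cv2.imwrite("pics/c3.png",np.hstack([c(t,320,220),c(s,320,200)]))
```

```text
leg1 [ 0.475  -0.1122  0.0552] tool x,y: 0.0433 0.0104
leg2 [ 0.4837 -0.1428  0.0575] tool x,y: 0.0433 0.0422
leg3 [ 0.4947 -0.1817  0.0581] tool x,y: 0.0433 0.0827
ear [ 0.5026 -0.2093  0.0551] tool x,y: 0.0433 0.1113
corner [ 0.4713 -0.1029  0.0604] tool x,y: 0.0423 0.0004
sleeveend [ 0.4452 -0.1097  0.0605] tool x,y: 0.0153 -0.0001
barwire [ 0.4615 -0.1048  0.0607] tool x,y: 0.0323 -0.0004
```

View pics/c3.png

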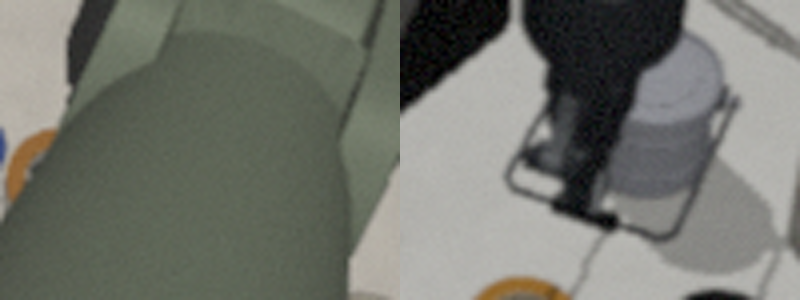

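The scene crop still has the sleeve near (366,254), with the fingertips seeming to end on it. One sharper composite should settle what holds.

Run:
```python
from h import *
s=cv2.imread("pics/s3.png");w=cv2.imread("pics/w2.png");S=camera_params("scene");W=camera_params("wrist");p=get_obs()["position"]
g=lambda im:(255*(im/255.)**.5).astype(np.uint8)
def c(im,x,y,w_,h_,pts): 
    r=cv2.resize(g(im)[y:y+h_,x:x+w_],(400,400),interpolation=cv2.INTER_CUBIC)
    for u,v in pts: cv2.circle(r,(int((u-x+.5)*400/w_),int((v-y+.5)*400/h_)),3,(0,0,255),1)
    return r
q=[p+[0,0,-d] for d in(0,.006,.025)]
print([np.round(proj(S,a),1) for a in q],[np.round(proj(W,a,True),1) for a in q])
cv2.imwrite("pics/c4.png",np.hstack([c(s,340,215,50,50,[proj(S,a) for a in q]),c(w,275,250,100,100,[proj(W,a,True) for a in q])]))
```

```text
[array([365.2, 250.6]), array([365. , 252.5]), array([364.5, 258.2])] [array([326.7, 315.8]), array([326.7, 309.4]), array([326.6, 291.5])]
```

View pics/c4.png

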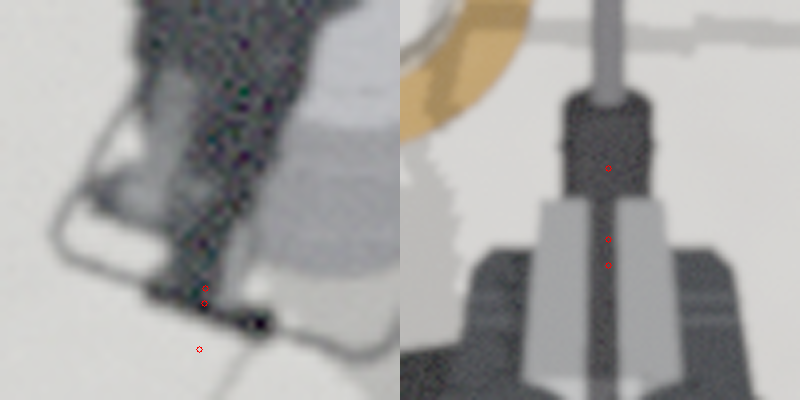

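Run:
```python
from h import *
S=camera_params("scene");W=camera_params("wrist");p=get_obs()["position"]
tx=np.array([.962,.273,0]);ty=np.array([.273,-.962,0])
for a in (0,.011):
    for d in (-.005,.005,.015,.025): 
        q=p+a*tx-[0,0,d];print(a,d,np.round(proj(W,q,True),1),np.round(proj(S,q),1))
for z in (.05,.055,.06,.066,.072):
    # sleeve ends at bar
    q=np.array([.4305,-.1145,z]);print(z,np.round(proj(W,q+.018*tx,True),1),np.round(proj(W,q+.018*tx+.0055*ty,True),1),np.round(proj(S,q),1))
```

```text
0 -0.005 [326.8 321.5] [365.4 249.1]
0 0.005 [326.7 310.5] [365.1 252.1]
0 0.015 [326.6 300.5] [364.8 255.2]
0 0.025 [326.6 291.5] [364.5 258.2]
0.011 -0.005 [326.9 299.2] [360.3 247.3]
0.011 0.005 [326.8 289.1] [360.  250.4]
0.011 0.015 [326.7 279.9] [359.8 253.5]
0.011 0.025 [326.6 271.7] [359.5 256.5]
0.05 [327.6 261.5] [339.  261.5] [364.7 257. ]
0.055 [327.7 265.4] [339.4 265.4] [364.9 255.5]
0.06 [327.7 269.4] [339.7 269.5] [365. 254.]
0.066 [327.8 274.6] [340.2 274.7] [365.2 252.2]
0.072 [327.9 280.2] [340.7 280.2] [365.4 250.3]
```

Both views put the fingertips at about z = 0.07, above the sleeve at about 0.064, so the pads shut over it. I'm opening, going 18 mm lower and closing again.

```bash
python3 -m crank '[0.4,0,0,0,0,0,0, 0.4,0,0,0,0,0,0, 0.4,0,0,0,0,0,0, 0.4,0,0,-0.004,0,0,0, 0.4,0,0,-0.009,0,0,0, 0.4,0,0,-0.014,0,0,0, 0.4,0,0,-0.018,0,0,0, 0.4,0,0,-0.018,0,0,0]'; python3 -m crank '[0.25,0,0,0,0,0,0, 0.18,0,0,0,0,0,0, 0.14,0,0,0,0,0,0, 0.1,0,0,0,0,0,0, 0.05,0,0,0,0,0,0, 0,0,0,0,0,0,0, 0,0,0,0,0,0,0, 0,0,0,0,0,0,0]'
python3 - <<'E'
from h import *
snap("wrist","w5.png");snap("scene","s5.png")
E
```

```text
clock: 5.3
position: [0.4303, -0.1139, 0.0532]
tool_rot: [-3.111, -0.435, 0.001]
ft_force: [0.0, -0.1, 0.4]
grip_width: 0.397
grasp_force: 0.0
clock: 6.3
position: [0.4307, -0.1143, 0.0536]
tool_rot: [3.111, 0.435, 0.0]
ft_force: [-0.1, -2.1, 0.2]
grip_width: 0.098
grasp_force: 58.6
```

Gripped: width 0.098 and 59 N. Now the first half of the arc, with the tool staying vertical because the sleeve spins on the wire.

```bash
python3 -m crank '[0,0,0,0.0055,0,0,0, 0,0.0003,-0.001,0.0146,0,0,0, 0,0.001,-0.0035,0.0272,0,0,0, 0,0.0022,-0.0077,0.0402,0,0,0, 0,0.0038,-0.0136,0.0525,0,0,0, 0,0.0058,-0.0203,0.0632,0,0,0, 0,0.0074,-0.026,0.0703,0,0,0, 0,0.0084,-0.0296,0.0742,0,0,0]'
```

```text
clock: 7.4
position: [0.439, -0.1437, 0.1282]
tool_rot: [-3.111, -0.435, -0.0]
ft_force: [-0.8, 1.2, 0.4]
grip_width: 0.098
grasp_force: 58.9
```

```bash
python3 -m crank '[0,0.0018,-0.0064,0.0062,0,0,0, 0,0.0042,-0.0149,0.0128,0,0,0, 0,0.0068,-0.024,0.0185,0,0,0, 0,0.0095,-0.0336,0.0232,0,0,0, 0,0.0119,-0.0418,0.0262,0,0,0, 0,0.0138,-0.0487,0.0281,0,0,0, 0,0.0153,-0.0539,0.0292,0,0,0, 0,0.0153,-0.0539,0.0292,0,0,0]'
python3 - <<'E'
from h import *
P,_=snap("wrist","w6.png");S,_=snap("scene","s6.png");o=get_obs();print(o["ft_force"],o["position"])
E
```

```text
clock: 8.4
position: [0.4543, -0.1979, 0.1569]
tool_rot: [3.111, 0.434, -0.0]
ft_force: [-0.8, -1.3, -1.4]
grip_width: 0.099
grasp_force: 58.7
[-1.23539582 -2.29889383 -2.5748374 ] [ 0.45424722 -0.19762171  0.15688044]
```

View pics/s6.png

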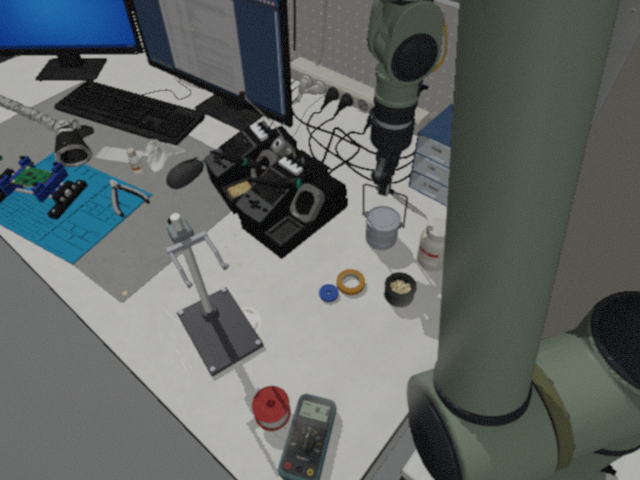

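The scene view shows the can still standing in place, lid at (383,218), with the bail about 10° short of upright and held by the gripper. I'm finishing the last bit of the arc.

```bash
python3 -m crank '[0,0.001,-0.0035,0.0005,0,0,0, 0,0.002,-0.007,0.0008,0,0,0, 0,0.003,-0.0105,0.0011,0,0,0, 0,0.004,-0.014,0.0014,0,0,0, 0,0.0047,-0.0165,0.0015,0,0,0, 0,0.005,-0.0175,0.0015,0,0,0, 0,0.005,-0.0175,0.0015,0,0,0, 0,0.005,-0.0175,0.0015,0,0,0]'
python3 - <<'E'
from h import *
W,w=snap("wrist","w7.png");T,t=snap("top","t7.png")
s,_=snap("scene","s7.png");im=cv2.imread("pics/s7.png")
a=cv2.imread("pics/w7.png");
cv2.imwrite("pics/c7.png",np.hstack([cv2.resize(a,(400,300)),cv2.resize(im[170:260,320:440],(400,300),interpolation=cv2.INTER_CUBIC)]))
E
```

```text
clock: 9.5
position: [0.4592, -0.215, 0.1584]
tool_rot: [-3.111, -0.435, 0.0]
ft_force: [-0.2, 1.0, -3.5]
grip_width: 0.099
grasp_force: 58.6
```

View pics/c7.png

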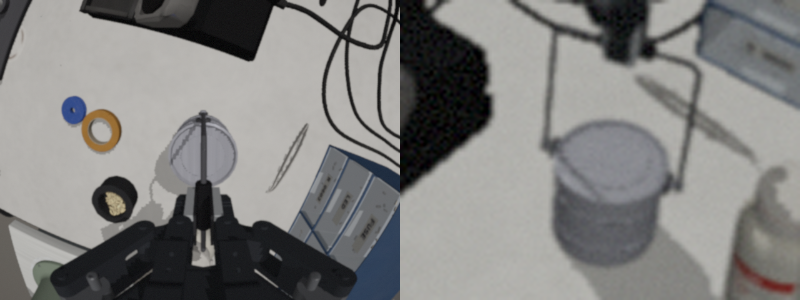

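The bail stands upright over the can, which is still on the bench in place. Now a gentle vertical lift.

```bash
python3 -m crank '[0,0,0,0.003,0,0,0, 0,0,0,0.01,0,0,0, 0,0,0,0.025,0,0,0, 0,0,0,0.046,0,0,0, 0,0,0,0.068,0,0,0, 0,0,0,0.087,0,0,0, 0,0,0,0.1,0,0,0, 0,0,0,0.106,0,0,0]'; python3 -m crank '[0,0,0.0001,0,0,0,0, 0,0,0.001,0,0,0,0.002, 0,-0.0003,0.0031,0,0,0,0.007, 0,-0.0007,0.007,0,0,0,0.016, 0,-0.0012,0.0131,0,0,0,0.03, 0,-0.002,0.0214,0,0,0,0.049, 0,-0.003,0.0322,0,0,0,0.074, 0,-0.0042,0.0452,0,0,0,0.104]'
```

```text
clock: 10.65
position: [0.4596, -0.2153, 0.2657]
tool_rot: [3.11, 0.435, 0.002]
ft_force: [1.1, -0.0, -4.3]
grip_width: 0.1
grasp_force: 58.7
clock: 11.65
position: [0.455, -0.1689, 0.2645]
tool_rot: [-3.084, -0.599, -0.0]
ft_force: [-0.0, 0.3, -4.6]
grip_width: 0.095
grasp_force: 58.9
```

```bash
python3 -m crank '[0,-0.0015,0.0156,0,0,0,0.036, 0,-0.0031,0.0334,0,0,0,0.077, 0,-0.005,0.0533,0,0,0,0.123, 0,-0.007,0.0749,0,0,0,0.173, 0,-0.0092,0.0981,0,0,0,0.226, 0,-0.0115,0.1224,0,0,0,0.282, 0,-0.0139,0.1476,0,0,0,0.34, 0,-0.0163,0.1731,0,0,0,0.398]'; python3 -m crank '[0,-0.0024,0.0255,0,0,0,0.059, 0,-0.0048,0.0506,0,0,0,0.117, 0,-0.007,0.0749,0,0,0,0.173, 0,-0.0092,0.0981,0,0,0,0.226, 0,-0.0113,0.1198,0,0,0,0.276, 0,-0.0131,0.1397,0,0,0,0.322, 0,-0.0148,0.1575,0,0,0,0.363, 0,-0.0163,0.1731,0,0,0,0.398]';python3 -m crank '[0,-0.0012,0.013,0,0,0,0.03, 0,-0.0022,0.0237,0,0,0,0.055, 0,-0.003,0.0321,0,0,0,0.074, 0,-0.0036,0.0382,0,0,0,0.088, 0,-0.004,0.0421,0,0,0,0.097, 0,-0.0042,0.0442,0,0,0,0.102, 0,-0.0042,0.045,0,0,0,0.104, 0,-0.0042,0.0452,0,0,0,0.104]'
python3 - <<'E'
from h import *
o=get_obs();print(o["position"],o["qpos"].round(2),o["ft_force"].round(2),o["ft_torque"].round(3),R.from_rotvec(o["tool_rot"]).as_matrix()[:,1].round(3))
W,w=snap("wrist","w8.png");S,s=snap("scene","s8.png");T,t=snap("top","t8.png")
s=cv2.imread("pics/s8.png");w=cv2.imread("pics/w8.png")
cv2.imwrite("pics/c8.png",np.hstack([cv2.resize(w,(400,300)),cv2.resize(s[170:350,130:370],(400,300),interpolation=cv2.INTER_CUBIC)]))
dip=np.array([.516,.192,.238]);tl=(.5063,.2251,.2539);tr=(.4895,.1687,.2556)
print([np.round(proj(W,p,True),1) for p in (tl,tr)],[np.round(proj(S,p),1) for p in (tl,tr)])
E
```

```text
clock: 12.65
position: [0.4383, 0.0049, 0.2646]
tool_rot: [-2.903, -1.2, -0.0]
ft_force: [0.8, 0.1, -4.8]
grip_width: 0.1
grasp_force: 58.8
clock: 13.65
position: [0.4218, 0.1777, 0.2645]
tool_rot: [-2.609, -1.749, -0.0]
ft_force: [0.3, 0.1, -4.1]
grip_width: 0.095
grasp_force: 58.7
clock: 14.65
position: [0.4183, 0.2214, 0.2645]
tool_rot: [2.518, 1.878, -0.0]
ft_force: [0.4, 0.1, -5.8]
grip_width: 0.099
grasp_force: 58.8
[0.41833143 0.22142018 0.26448699] [ 0.33  0.16 -0.32  1.09 -0.    2.19] [ 0.38  0.08 -5.77] [ 0.004 -0.012  0.038] [ 0.958 -0.285  0.   ]
[array([497.4, 248.2]), array([478.7, 352.1])] [array([189.6, 285.6]), array([226.7, 266.8])]
```

View pics/c8.png

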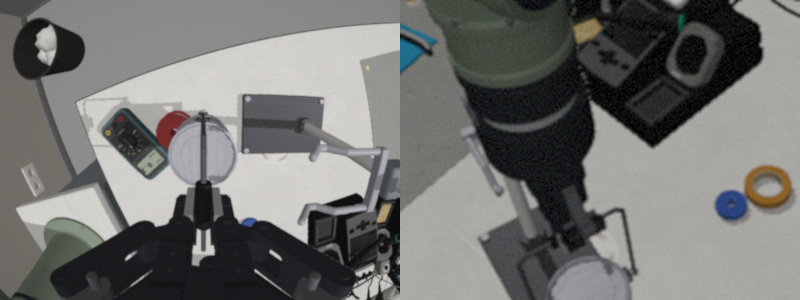

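The wrist crop shows the upright bail with the can hanging, and the prong tips at full-frame pixels of about (506,243) and (486,346), ahead and roughly symmetric about the tool line. I'm checking this against the triangulated tips.

Run:
```python
from h import *
W=camera_params("wrist");o=get_obs();p=o["position"];M=R.from_rotvec(o["tool_rot"]).as_matrix();tx,ty=M[:,0],M[:,1]
t=camera_params("top");s=camera_params("scene");post=np.array([.5997,.1672,0])
for n,a,b,w in [("L",(177,210.6),(188.6,285.5),(505.6,243)),("R",(207.3,219.9),(225.8,266.6),(486,345.6))]:
    q=onz(W,*w,.2545,True);u=tri([ray(t,*a),ray(s,*b),ray(W,*w,True)])
    print(n,q.round(4),"tool x,y",((q-p)@tx).round(4),((q-p)@ty).round(4),"| tri3",u.round(4),((u-p)@tx).round(4),((u-p)@ty).round(4))
print("post",((post-p)@tx).round(4),((post-p)@ty).round(4))
# base-plate corner cross check in wrist: post foot seen
for px in [(484,200)]: q=onz(W,*px,.012,True);print("postfoot",((q-p)@tx).round(4),((q-p)@ty).round(4))
# prong pixel profile: gray columns along wrist image near prongs
im=cv2.imread("pics/w8.png");hsv=cv2.cvtColor(im,cv2.COLOR_BGR2HSV)
for r in (243,250,258,330,340,346,352):print(r,im[r,470:560:5].mean(1).astype(int).tolist())
```

```text
L [0.5108 0.2267 0.2545] tool x,y 0.0314 0.0871 | tri3 [0.5083 0.2255 0.2529] 0.0296 0.0851
R [0.4944 0.1705 0.2545] tool x,y -0.0271 0.0874 | tri3 [0.492  0.1689 0.2531] -0.0293 0.0856
post -0.0002 0.1893
postfoot 0.0029 0.185
243 [104, 103, 105, 113, 109, 115, 93, 127, 154, 172, 170, 143, 122, 126, 132, 136, 138, 143]
250 [207, 207, 209, 210, 209, 115, 142, 167, 203, 208, 208, 207, 206, 208, 209, 204, 193, 145]
258 [209, 209, 209, 208, 208, 198, 151, 200, 208, 208, 207, 206, 207, 208, 204, 207, 206, 205]
330 [208, 207, 207, 191, 97, 144, 165, 162, 134, 128, 118, 101, 67, 34, 38, 51, 74, 94]
340 [206, 207, 198, 93, 132, 84, 20, 18, 20, 49, 102, 124, 133, 152, 176, 171, 166, 159]
346 [205, 206, 105, 109, 146, 15, 20, 14, 17, 17, 23, 25, 51, 66, 20, 15, 15, 20]
352 [205, 189, 118, 148, 190, 13, 17, 39, 47, 67, 66, 61, 53, 70, 19, 15, 14, 71]
```

```bash
python3 -m crank '[0,0.0002,-0.0001,0,0,0,0, 0,0.0016,-0.0005,0,0,0,0, 0,0.0048,-0.0014,0,0,0,0, 0,0.0101,-0.003,0,0,0,0, 0,0.0176,-0.0052,0,0,0,0, 0,0.0269,-0.008,0,0,0,0, 0,0.0375,-0.0112,0,0,0,0, 0,0.0489,-0.0146,0,0,0,0]'; python3 -m crank '[0,0.0113,-0.0034,0,0,0,0, 0,0.022,-0.0065,0,0,0,0, 0,0.0313,-0.0093,0,0,0,0, 0,0.0387,-0.0115,0,0,0,0, 0,0.0441,-0.0131,0,0,0,0, 0,0.0473,-0.0141,0,0,0,0, 0,0.0486,-0.0145,0,0,0,0, 0,0.0489,-0.0146,0,0,0,0]'; python3 -m crank '[0,0,0,-0.001,0,0,0, 0,0,0,-0.004,0,0,0, 0,0,0,-0.008,0,0,0, 0,0,0,-0.012,0,0,0, 0,0,0,-0.015,0,0,0, 0,0,0,-0.017,0,0,0, 0,0,0,-0.018,0,0,0, 0,0,0,-0.018,0,0,0]'
```

```text
clock: 15.8
position: [0.4681, 0.2067, 0.2644]
tool_rot: [2.518, 1.878, -0.0]
ft_force: [0.6, 1.0, -5.3]
grip_width: 0.101
grasp_force: 58.8
clock: 16.8
position: [0.5159, 0.1924, 0.2645]
tool_rot: [-2.518, -1.879, 0.0]
ft_force: [-0.8, -0.0, -4.6]
grip_width: 0.101
grasp_force: 58.9
clock: 17.8
position: [0.5161, 0.1924, 0.2465]
tool_rot: [2.518, 1.878, 0.0]
ft_force: [-1.0, -0.4, -4.6]
grip_width: 0.097
grasp_force: 58.8
```

```bash
python3 -m crank '[0,0,0,-0.001,0,0,0, 0,0,0,-0.002,0,0,0, 0,0,0,-0.003,0,0,0, 0,0,0,-0.004,0,0,0, 0,0,0,-0.005,0,0,0, 0,0,0,-0.006,0,0,0, 0,0,0,-0.007,0,0,0, 0,0,0,-0.008,0,0,0]'; python3 -m crank '[0,0,0,-0.001,0,0,0, 0,0,0,-0.002,0,0,0, 0,0,0,-0.003,0,0,0, 0,0,0,-0.004,0,0,0, 0,0,0,-0.004,0,0,0, 0,0,0,-0.004,0,0,0, 0,0,0,-0.004,0,0,0, 0,0,0,-0.004,0,0,0]'
```

```text
clock: 18.8
position: [0.5161, 0.1924, 0.2384]
tool_rot: [2.518, 1.878, -0.0]
ft_force: [0.6, -0.2, -5.5]
grip_width: 0.099
grasp_force: 58.8
clock: 19.8
position: [0.5161, 0.1924, 0.2345]
tool_rot: [-2.518, -1.878, -0.0]
ft_force: [1.0, -1.3, -5.0]
grip_width: 0.1
grasp_force: 58.8
```

```bash
python3 -m crank '[0,0,0,-0.0005,0,0,0, 0,0,0,-0.001,0,0,0, 0,0,0,-0.0015,0,0,0, 0,0,0,-0.002,0,0,0, 0,0,0,-0.0025,0,0,0, 0,0,0,-0.003,0,0,0, 0,0,0,-0.003,0,0,0, 0,0,0,-0.003,0,0,0]'; python3 -m crank '[0,0,0,-0.0005,0,0,0, 0,0,0,-0.001,0,0,0, 0,0,0,-0.0015,0,0,0, 0,0,0,-0.002,0,0,0, 0,0,0,-0.002,0,0,0, 0,0,0,-0.002,0,0,0, 0,0,0,-0.002,0,0,0, 0,0,0,-0.002,0,0,0]'
```

```text
clock: 20.8
position: [0.5161, 0.1924, 0.2317]
tool_rot: [2.518, 1.878, 0.0]
ft_force: [-0.4, 0.7, -2.2]
grip_width: 0.101
grasp_force: 59.1
clock: 21.8
position: [0.5162, 0.1924, 0.2296]
tool_rot: [2.518, 1.878, 0.001]
ft_force: [-1.3, -0.5, 2.4]
grip_width: 0.097
grasp_force: 59.7
```

Contact felt: Fz went from -5 to +2.4 N. I'll confirm it's the dip bottom with a light fore-and-aft probe.

```bash
python3 -m crank '[0,0,0,0.0005,0,0,0, 0,0,0,0.001,0,0,0, 0,0.001,-0.0003,0.001,0,0,0, 0,0.002,-0.0006,0.001,0,0,0, 0,0.003,-0.0009,0.001,0,0,0, 0,0.004,-0.0012,0.001,0,0,0, 0,0.004,-0.0012,0.001,0,0,0, 0,0.004,-0.0012,0.001,0,0,0]'; python3 -m crank '[0,-0.001,0.0003,0,0,0,0, 0,-0.002,0.0006,0,0,0,0, 0,-0.003,0.0009,0,0,0,0, 0,-0.004,0.0012,0,0,0,0, 0,-0.006,0.0018,0,0,0,0, 0,-0.008,0.0024,0,0,0,0, 0,-0.008,0.0024,0,0,0,0, 0,-0.008,0.0024,0,0,0,0]'
```

```text
clock: 22.8
position: [0.5185, 0.1916, 0.23]
tool_rot: [-2.515, -1.878, 0.003]
ft_force: [-6.9, 2.3, 2.7]
grip_width: 0.097
grasp_force: 59.6
clock: 23.8
position: [0.5139, 0.1932, 0.2311]
tool_rot: [2.516, 1.876, 0.004]
ft_force: [5.5, -1.4, -0.0]
grip_width: 0.094
grasp_force: 59.3
```

The lateral force reverses on both sides, so the bar sits in the dips. I'm re-centring with the tool near zero load.

```bash
python3 -m crank '[0,0.001,-0.0003,0,0,0,0, 0,0.002,-0.0006,0,0,0,0, 0,0.003,-0.0009,0,0,0,0, 0,0.0038,-0.0011,0,0,0,0, 0,0.0038,-0.0011,-0.0003,0,0,0, 0,0.0038,-0.0011,-0.0003,0,0,0, 0,0.0038,-0.0011,-0.0003,0,0,0, 0,0.0038,-0.0011,-0.0003,0,0,0]'
python3 - <<'E'
from h import *
f=[]
for i in range(6): camera("wrist");o=get_obs();f.append(np.r_[o["ft_force"],o["ft_torque"]])
print(np.mean(f,0).round(2),o["position"])
E
```

```text
clock: 24.8
position: [0.5154, 0.1925, 0.23]
tool_rot: [-2.518, -1.878, 0.001]
ft_force: [-2.9, 0.8, 1.2]
grip_width: 0.095
grasp_force: 59.6
[-3.39  1.14  0.88  0.23  0.7   0.  ] [0.51580965 0.1923734  0.23011403]
```

```bash
python3 -m crank '[0,-0.0005,0.0001,0,0,0,0, 0,-0.001,0.0003,0,0,0,0, 0,-0.0015,0.0004,0,0,0,0, 0,-0.0017,0.0005,0,0,0,0, 0,-0.0017,0.0005,0,0,0,0, 0,-0.0017,0.0005,0,0,0,0, 0,-0.0017,0.0005,0,0,0,0, 0,-0.0017,0.0005,0,0,0,0]'
python3 - <<'E'
from h import *
f=[]
for i in range(6): camera("wrist");o=get_obs();f.append(np.r_[o["ft_force"],o["ft_torque"]])
print(np.mean(f,0).round(2),o["position"])
E
```

```text
clock: 26.1
position: [0.5147, 0.1929, 0.2304]
tool_rot: [2.518, 1.878, 0.001]
ft_force: [4.7, -1.7, 0.5]
grip_width: 0.095
grasp_force: 59.5
[ 4.39 -1.06  0.52 -0.29 -0.92  0.07] [0.51451184 0.19296598 0.23033458]
```

```bash
python3 -m crank '[0,0.0004,-0.0001,0,0,0,0, 0,0.0008,-0.0002,0,0,0,0, 0,0.0008,-0.0002,0,0,0,0, 0,0.0008,-0.0002,0,0,0,0, 0.06,0.0008,-0.0002,0,0,0,0, 0.09,0.0008,-0.0002,0,0,0,0, 0.1,0.0008,-0.0002,0,0,0,0, 0.11,0.0008,-0.0002,0,0,0,0]'; python3 -m crank '[0.12,0,0,0,0,0,0, 0.13,0,0,0,0,0,0, 0.15,0,0,0,0,0,0, 0.18,0,0,0,0,0,0, 0.22,0,0,0,0,0,0, 0.28,0,0,0,0,0,0, 0.34,0,0,0,0,0,0, 0.34,0,0,0,0,0,0]'
python3 - <<'E'
from h import *
snap("wrist","w9.png");snap("scene","s9.png");print(get_obs()["ft_force"])
E
```

```text
clock: 27.4
position: [0.5147, 0.1928, 0.2301]
tool_rot: [-2.518, -1.878, 0.001]
ft_force: [1.6, 0.4, 0.5]
grip_width: 0.112
grasp_force: 29.8
clock: 28.4
position: [0.515, 0.1928, 0.2302]
tool_rot: [2.518, 1.878, 0.0]
ft_force: [0.5, -0.2, -0.4]
grip_width: 0.341
grasp_force: 0.0
[-0.73883243  0.75768408 -0.36592128]
```

```bash
python3 -m crank '[0.34,0,0,0.001,0,0,0, 0.34,0,0,0.003,0,0,0, 0.34,0,0,0.006,0,0,0, 0.34,0,0,0.01,0,0,0, 0.34,0,0,0.014,0,0,0, 0.34,0,0,0.018,0,0,0, 0.34,0,0,0.022,0,0,0, 0.34,0,0,0.024,0,0,0]'; python3 -m crank '[0.34,0,0,0.005,0,0,0, 0.34,0,0,0.015,0,0,0, 0.34,0,0,0.03,0,0,0, 0.34,0,0,0.05,0,0,0, 0.34,0,0,0.07,0,0,0, 0.34,0,0,0.09,0,0,0, 0.34,0,0,0.105,0,0,0, 0.34,0,0,0.11,0,0,0]'
python3 - <<'E'
from h import *
W,w=snap("wrist","w10.png");S,s=snap("scene","s10.png");T,t=snap("top","t10.png");snap("scene","s11.png");o=get_obs();print(o["ft_force"],o["position"])
a=cv2.imread("pics/s10.png").astype(int);b=cv2.imread("pics/s11.png").astype(int);c0=cv2.imread("pics/s9.png").astype(int)
print("motion",np.abs(a-b)[230:400,120:300].mean().round(2),np.abs(a-b)[400:,0:100].mean().round(2))
# sleeve: dark pixels in wrist view near projected bar centre
pb=np.array([.515,.1928,.2408]);tx=np.array([.285,.958,0]);print([np.round(proj(W,q,True),1) for q in (pb,pb+.018*tx,pb-.018*tx,pb+.04*tx,pb-[0,0,.1])],[np.round(proj(S,q),1) for q in(pb,pb-[0,0,.1],pb-[0,0,.17])])
print("kap/braid shift:",[np.abs(cv2.imread("pics/s6.png").astype(int)-a)[y-15:y+15,x-15:x+15].mean().round(2) for x,y in((351,281),(328,293),(270,408),(400,290))])
x,y=proj(W,pb,True);g=w.max(2);m=(g<60)
for r in range(int(y)-70,int(y)+40,8):print(r,"".join("#" if v<60 else "+" if v<140 else "." for v in g[r,int(x)-90:int(x)+90:3]))
E
```

```text
clock: 29.5
position: [0.5151, 0.1928, 0.2545]
tool_rot: [2.518, 1.878, 0.001]
ft_force: [-0.3, -0.6, 0.2]
grip_width: 0.341
grasp_force: 0.0
clock: 30.5
position: [0.5154, 0.1929, 0.3656]
tool_rot: [2.518, 1.878, 0.003]
ft_force: [0.4, 0.1, -0.3]
grip_width: 0.343
grasp_force: 0.0
[-0.24046904 -0.1643399  -0.01715069] [0.51472125 0.19269846 0.36357542]
motion 2.03 2.34
[array([323.8, 234.5]), array([323.8, 211.5]), array([323.8, 256.6]), array([323.8, 182.5]), array([324. , 205.6])] [array([204.8, 273.9]), array([216.8, 309.4]), array([223.9, 330.3])]
kap/braid shift: [np.float64(10.91), np.float64(11.32), np.float64(12.43), np.float64(6.82)]
164 .......................+++++++++++++++++++++++++++++++++++++
172 .......................+++....++....++++++++++++++++++++++++
180 ++....................++......++........+++++++++#++++++++++
188 +++.................+++++++++++++++++.....+++++++#++++++++++
196 +++................+++++++....++...++++..................+..
204 ++.................++....+++++++++++++++++++++++++++++++++..
212 ...................+++++++++++++++++++.....+++++++++++++++..
220 ....................+++++...+####.........++++++++++++++++..
228 ......................++....+####........................+++
236 ............................+####+.......................+++
244 .............................####........................+++
252 .............................####.......................+...
260 ..............................++........................+...
268 ...........................+..++..+++++.................+...
```

```bash
python3 - <<'E'
from h import *
def cen(f,lo,hi,box):
    x0,y0,x1,y1=box;h=cv2.cvtColor(cv2.imread("pics/"+f),cv2.COLOR_BGR2HSV)[y0:y1,x0:x1];m=cv2.inRange(h,lo,hi);M=cv2.moments(m,True);return round(M["m10"]/M["m00"]+x0,1),round(M["m01"]/M["m00"]+y0,1),M["m00"]
for f in("s6.png","s10.png"):print(cen(f,(8,120,60),(25,255,255),(330,260,375,300)),cen(f,(105,120,50),(130,255,255),(312,278,345,305)))
for f in("top0.png","t10.png"):print(cen(f,(0,120,60),(6,255,255),(180,270,220,310)))
S,_=snap("scene","s12.png");a,b=[cv2.imread("pics/"+f).astype(int) for f in("s10.png","s12.png")];print(np.abs(a-b)[230:360,120:300].mean())
E
python3 -m crank '[0.34,0,0,0,0,0,0, 0.34,0,0,0,0,0,0, 0.34,0,0,0,0,0,0, 0.34,0,0,0,0,0,0, 0.34,0,0,0,0,0,0, 0.34,0,0,0,0,0,0, 0.34,0,0,0,0,0,0, 0.34,0,0,0,0,0,0]'
python3 - <<'E'
from h import *
snap("scene","s13.png");a,b=[cv2.imread("pics/"+f).astype(int) for f in("s12.png","s13.png")];print(np.abs(a-b)[230:360,120:300].mean())
E
```

```text
(350.3, 282.8, 296.0) (328.4, 292.6, 229.0)
(350.3, 282.8, 301.0) (328.4, 292.6, 230.0)
(199.6, 290.3, 542.0)
(199.8, 290.1, 533.0)
2.0662108262108263
clock: 31.75
position: [0.515, 0.1927, 0.3642]
tool_rot: [2.518, 1.878, 0.0]
ft_force: [-0.0, -0.0, -0.4]
grip_width: 0.339
grasp_force: 0.0
2.068789173789174
```

The can hangs still, and the kapton roll and both spools I checked haven't moved. Handing in.

```bash
python3 -c "from plant import *; print(job_done())"
```

```text
the job is handed in; nothing more can be done
None
```

I raised the bail with the can still standing, hung the can by its bail from both prongs with the bar in the dips, let go with almost no load on the gripper, and handed in at about 32 s; the camera checks showed it still, the kapton roll and both spools unmoved, and the tweezers were not re-measured.

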